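# Refit the slotted shelf in the drained warming bath

## Task

The slotted steel shelf of the drained warming bath has been left standing on end in the drying rack. Fit it back in the bath, handle up: it is longer than the bath's opening, so it has to go in at a slant and then be let down until it lies flat on the two ledges inside, roughly centred so that both its ends are tucked under the end lips. Let it down by hand, never let it fall or flop, leave everything else in the rack and on the bench as it stands, and let go at the end.

Things in the scene. Friction and masses are not known exactly. Their poses are not given: they have to be found in the camera images.
- bath: Warming bath, white housing, steel top; fixed, but place and turn vary. Origin: on the bench under the tank centre; z up, y along its length, x across. Housing x -81 to 81, y -116 to 116, flat top (rim) at z 105; its upright y end faces are plain and things can be leaned on them. Sloping control panel, 60 to 90 high, on the -x side out to x = -126. Sizes in mm here and below.
- bath_rim (a point): Centre of the bath's opening, level with the rim top (bath z 105), axes as the bath's. The opening is 151 long (y -75.5 to 75.5) and 126 wide (x -63 to 63). At both y ends a lip 4 thick (top at the rim) overhangs the tank by 22: the tank below is longer than the opening, y -97.5 to 97.5, and as wide. Tank floor 90 below the rim, with a heating loop 13 high on it.
- bath_seat (a point): Centre of the tank at ledge height (bath z 59), axes as the bath's: where the shelf's origin belongs. Two level ledges, tops at this height, one at each end of the tank: y from 59.5 to the end wall at 97.5 and the same at -y, over the whole tank width. 42 is free between ledge top and lip underside.
- shelf: Slotted steel shelf: panel 164 long (y) x 110 wide (x) x 8 thick, alike at both ends, 0.22 to 0.45 kg, loose. Origin: centre of its underside; +z is the handle side. At the start it stands on one end in a rack slot, +y up, bottom end 12 and top end 176 above the bench, handle to the rack's +x, shut in by the next slot or the end hoop, so only its top end can be gripped there.
- shelf_bar (a point): Middle of the handle bar of the shelf (shelf x 0, y 0, z 48), axes as the shelf's. The handle is a square bail of 10 mm round bar on the panel's middle: a straight bar along shelf x, its centre line 48 above the panel's underside (35 free under it), between two uprights at x = +-36.
- rack: Drying rack; fixed, but place and turn vary. Origin: on the bench under the centre of its base, 215 (x) x 165 (y) x 12 high. Three slots, mid-planes at x = -84, -20 and 44, each of four upright wires (y = +-30, tops at 90) leaving 12 for an 8 mm plate. End hoops of wire at x = 103 (133 high) and x = -103 (73 high), y +-78. Shelf, lid and tray stand in the slots in any order.
- lid: The bath's lid: plain steel plate 160 (x) x 140 (y) x 8 with a black knob on its +z side (30 in all), standing on a long edge in the rack, top 152 above the bench. Origin: centre of its underside. Loose; leave it alone.
- tray: White plastic drip tray 150 (x) x 105 (y) x 8, standing on a long edge in the rack, top 117 above the bench. Origin: centre of its underside. Loose; leave it alone.
- bottle: Closed white bottle, 60 diameter, 150 high, on the bench beyond the gap between bath and rack. Origin: centre of its foot. Leave it alone.
- beaker: Open steel beaker, 72 diameter, 85 high, on the bench on the robot's side of the gap between bath and rack. Origin: centre of its foot. Leave it alone.

How it is judged:
At the end, for the whole second after the job is handed in: The shelf lies flat (within 0.05 rad), handle up, on both ledges of the bath (underside within about 3.5 mm of ledge height), lengthwise along the tank and within 5.5 mm of its middle, so that both ends are under the lips; at rest and released (angle between shelf's own z axis and vertical below 0.05 rad and z of shelf in the frame of bath between 0.055 and 0.0625 m and y of shelf in the frame of bath between -0.0055 and 0.0055 m and x of shelf in the frame of bath between -0.012 and 0.012 m and angle between the y axis of shelf and the y axis of bath, either way round below 0.1 rad and linear speed of shelf below 0.02 m/s and contact force between the fingers and shelf below 0.1 N); the robot touches nothing.
It fails at once if the shelf falls or flops: it swings faster than 6 rad/s or moves faster than 1.5 m/s (angular speed of shelf above 6 rad/s or linear speed of shelf above 1.5 m/s).
It fails at once if the lid is disturbed (moved more than 30 mm) (distance of lid from where it was at the start of the episode above 0.03 m).
It fails at once if the tray is disturbed (moved more than 30 mm) (distance of tray from where it was at the start of the episode above 0.03 m).
It fails at once if the bottle is disturbed (moved more than 30 mm) (distance of bottle from where it was at the start of the episode above 0.03 m).
It fails at once if the beaker is disturbed (moved more than 30 mm) (distance of beaker from where it was at the start of the episode above 0.03 m).
It also fails if it takes over 64 s, if anything falls off the work surface, if the arm or the gripper's body presses on something with over 40 N, if the wrist force passes 120 N, or if a joint passes its speed limit or range.

## Robot

A 6-joint arm with a two-finger parallel gripper is mounted at the origin on the work surface. World frame = base frame: x ahead of the robot, y to its left, z up, the work surface at z = 0. Lengths are in m, angles in rad, forces in N, time in s.
With the tool pointing down it reaches from about 0.15 to 0.775 m from the base axis. Payload 6.1 kg.
Tool frame: the origin (TCP) lies at the very end of the fingers, on their centre line; the grasp point (between the pads) lies 19 mm behind it; z points along the fingers, x is the direction in which the jaws open and shut, and the axes are right-handed (so a half turn about z gives the same grasp; the last joint's range is limited). The gripper opens to 85 mm and grips with 20 to 120 N. Pads are 22 mm wide; open, the fingers measure 114 mm over their backs; the gripper's body (76 mm by 85 mm) begins 54 mm behind the grasp point. The pads swing forward as they close: fully open they stand 13 mm farther back than shut.
Start: joints at [1.308, 0.126, -0.04, 1.405, 0, 1.571], TCP at [0.136, 0.507, 0.231] pointing down, gripper open.
Joint ranges: [-2.72, 2.72], [-0.95, 1.95], [-1.27, 1.35], [-1.78, 2.02], [-1.46, 1.47], [-3.14, 3.14]. Speed limits (rad/s): [2.39, 2.39, 3.01, 3.14, 3.14, 3.14].

## Interface

Orientations are given as a unit quaternion [x, y, z, w].
In Python, from cell import ctrl gives the robot as it stands.
- The arm moves only by the tool drive_tool, never from a script. Its argument "rows" is a list of rows, each a list of 7 numbers: the gripper command: -1 is fully open, 1 is shut, values between are in proportion, then the shift along the tool's x, y, z normalised to -1 to 1, where 1 is 250 mm, then the turn, a rotation vector about the tool's x, y, z normalised to -1 to 1, where 1 is pi/4 rad. In form: [[hand, x, y, z, wx, wy, wz], ...]. A call has 1 to 5 rows; each row is the pose to reach, as a shift and turn from the pose commanded when the call began, along the tool's axes at that moment; what a row does not reach only later rows make up. A row lasts 1/12 s, in which the tool goes at most 41.7 mm and 7.16 degrees, less where a joint would pass 70% of its speed; a pose out of reach is approached as far as the arm can. A call with a number of a shift or a turn outside -1 to 1 is refused whole. A call with a gripper value outside its range is refused whole. The fingers move at their own pace and stop on an object; the grip force is fixed at half the most. Time passes only in rows, so rows that repeat a pose let the fingers close. It gives the time, the measured TCP pose, the force and the opening at its end, in the units of the state.
- ctrl.sense(): the state, without advancing time (a new reading comes with each control period).
- ctrl.capture(name): name is "side" or "top"; returns (picture, depth): 400x640x3 uint8, red, green, blue; 400x640 float32, m along the optical axis (not along the pixel's ray), 0 where there is no reading.
- ctrl.camera_params(name): a dict with "fx", "fy", "cx", "cy" (pixels), "k1" (the pictures are not rectified: a ray, as slopes to the right and down, at radius r is drawn at 1 + k1 r^2 times it, then the intrinsics apply), "R" (3x3) and "t" (3): a world point X has camera coordinates R X + t. Camera axes: x right, y down, z forward; pixel columns grow to the right and rows downward; lengths in m; the calibration is good to about 2 mm. A picture is of the moment at which its call begins. camera_params takes no time and is no camera call.
- ctrl.finish_job(): hands the job in, once; it reports no verdict.
The state is a dict: "clock": time; "joint_pos": joint angles; "joint_velocities": joint speeds; "joint_torque": joint torques, N m; "tool_pos": TCP position; "ee_rot": TCP orientation; "ft_force": force on the tool from outside, world axes, zero at the start; "moment": the same for the moment, N m; "opening": finger opening in m.
Only numpy, scipy, OpenCV 4.12 (cv2) and the standard library are available. Lean on these libraries where they do the work, as an engineer would, in place of code of your own. Each camera call takes 0.05 s, during which the arm holds its last target. There are 200 camera calls.

## Working session

There is one attempt and no reset: what is moved stays moved. The work goes in short steps, Python scripts to look and compute and a tool call to move; the robot and the scene stay as the last step left them, time stands still between calls to the robot, and variables do not carry over. Pictures are saved under pics/ and viewed, on a budget of 10 in all, crops included, one or two more only if the job needs it, and the job is handed in when it is done.

Besides the shell and the picture viewer there is one more tool, called by a JSON object that holds its "op" and its "data", one argument or row to a line. drive_tool: Moves the arm, as the interface text tells. Its arguments: {"type":"object","properties":{"rows":{"type":"array"}},"required":["rows"]}

```bash
ls; mkdir -p pics
cat > h.py <<'E'
import numpy as np, cv2
from cell import ctrl
from scipy.spatial.transform import Rotation as Ro
def cloud(name):
    im,d=ctrl.capture(name); p=ctrl.camera_params(name)
    R,t=np.array(p['R']),np.array(p['t'])
    v,u=np.mgrid[:400,:640].astype(np.float32)
    K=np.array([[p['fx'],0,p['cx']],[0,p['fy'],p['cy']],[0,0,1]])
    xd=(u-p['cx'])/p['fx'];yd=(v-p['cy'])/p['fy'];x,y=xd.copy(),yd.copy()
    for _ in range(15):
        s=1+p['k1']*(x*x+y*y);x=xd/s;y=yd/s
    P=np.stack([x*d,y*d,d],-1)
    W=(P-t)@R
    W[d==0]=np.nan
    return im,W
def save(im,n,crop=None,s=1):
    if crop: u0,v0,u1,v1=crop; im=im[v0:v1,u0:u1]
    cv2.imwrite('pics/'+n,cv2.resize(im[...,::-1],None,fx=s,fy=s,interpolation=cv2.INTER_CUBIC))
E
python3 - <<'E'
from h import *
a,A=cloud('top');b,B=cloud('side')
np.savez('c0.npz',a=a,A=A,b=b,B=B)
save(np.vstack([a,b])[:,:],'p0.png',None,.75)
for n in('top','side'):
    p=ctrl.camera_params(n);print(n,-np.array(p['R']).T@p['t'],p['fx'],p['k1'],np.round(p['R'],2).tolist())
print(ctrl.sense())
E
```

```text
pics
top [0.420028   0.00927987 0.83584641] 385.6927425079285 -0.053399035588411005 [[-0.04, -1.0, -0.01], [-0.97, 0.04, -0.22], [0.22, -0.0, -0.98]]
side [0.25743565 0.50639597 0.61225394] 403.77153366389774 -0.09026843298083743 [[-0.87, -0.49, -0.01], [-0.31, 0.57, -0.76], [0.38, -0.66, -0.65]]
{'clock': 0.1, 'joint_pos': array([ 1.30799059e+00,  1.26330971e-01, -4.04998467e-02,  1.40541418e+00,
       -4.97356863e-06,  1.57082975e+00]), 'joint_velocities': array([ 0.00040736, -0.00049391,  0.00109508,  0.00134831, -0.00039271,
       -0.00035302]), 'joint_torque': array([-1.59631032e-03, -4.36907458e+01,  3.53603911e+01,  1.38199894e-02,
       -1.16606079e-04,  1.18842502e-05]), 'tool_pos': array([0.13629526, 0.50661526, 0.23060371]), 'ee_rot': array([ 7.93669513e-01,  6.08348732e-01, -5.73355394e-04,  4.42641446e-04]), 'ft_force': array([-0.49473657, -0.58004757, -0.67478483]), 'moment': array([-0.04916614, -0.01019079, -0.01669424]), 'opening': 0.08552052573588417}
```

View pics/p0.png

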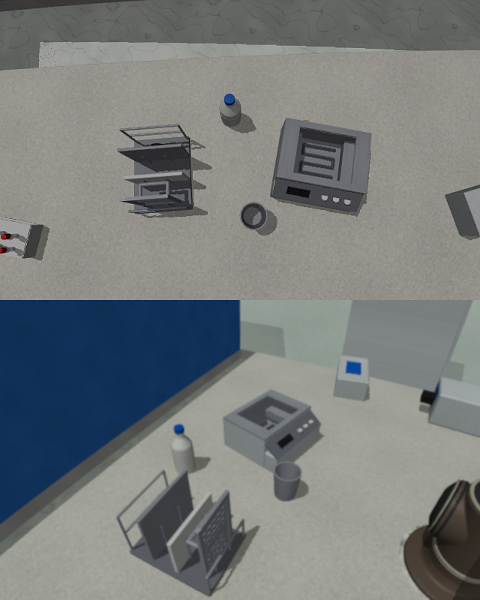

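The rack is at the left of the top view and the bath at the right. The slotted shelf looks like the plate nearest the robot. Next I'll fit the bath and rack from the depth data.

Run:
```python
from h import *
z=np.load('c0.npz');a,A,b,B=z['a'],z['A'],z['b'],z['B']
c1=cv2.resize(a[150:300,140:280][...,::-1],None,fx=4,fy=4,interpolation=cv2.INTER_CUBIC)
cv2.imwrite('pics/p1.png',c1)
c2=cv2.resize(b[200:400,140:340][...,::-1],None,fx=3,fy=3,interpolation=cv2.INTER_CUBIC)
cv2.imwrite('pics/p2.png',c2)
# bath rim points
for nm,W in(('top',A),('side',B)):
    m=(abs(W[...,2]-.105)<.004)&(W[...,1]<0.0)&(W[...,1]>-.4)&(W[...,0]>.2)&(W[...,0]<.8)
    P=W[m][:,:2];print(nm,m.sum(),P.min(0),P.max(0),np.median(W[m][:,2]))
    r=cv2.minAreaRect((P*1000).astype(np.float32));print('rim rect',r)
# rack points above
for nm,W in(('top',A),('side',B)):
    for lo,hi in((.168,.185),(.145,.16),(.11,.124),(.125,.14)):
        m=(W[...,2]>lo)&(W[...,2]<hi)&(W[...,1]>.12)&(W[...,1]<.4)&(W[...,0]>.2)&(W[...,0]<.7)
        P=W[m]
        if len(P)>5:
            r=cv2.minAreaRect((P[:,:2]*1000).astype(np.float32)); print(nm,lo,hi,len(P),r,P[:,2].max())
```

```text
top 4806 [ 0.46633212 -0.34755406] [ 7.08867100e-01 -9.07975941e-05] 0.10454202292642173
rim rect ((585.5150756835938, -155.0948486328125), (360.0676574707031, 165.28538513183594), 76.14427947998047)
side 2158 [ 0.46639232 -0.34597921] [ 0.67686916 -0.08442784] 0.10427713867414497
rim rect ((571.227783203125, -215.78848266601562), (235.51220703125, 164.7759552001953), 76.38017272949219)
top 0.168 0.185 336 ((473.9502868652344, 228.57003784179688), (8.61962604522705, 109.60101318359375), 2.2847607135772705) 0.1788601215915245
top 0.145 0.16 440 ((535.8479614257812, 224.1837158203125), (132.3934326171875, 158.99435424804688), 2.5640218257904053) 0.159726627894878
top 0.11 0.124 568 ((563.1920776367188, 226.66082763671875), (188.79159545898438, 161.51107788085938), 2.2474565505981445) 0.12393452603527091
top 0.125 0.14 444 ((564.5409545898438, 226.7509765625), (190.93182373046875, 162.29977416992188), 2.651466131210327) 0.13999727137578744
side 0.168 0.185 564 ((475.4271545410156, 229.3898468017578), (10.107458114624023, 112.06564331054688), 1.3855700492858887) 0.1780075871056851
side 0.145 0.16 781 ((537.392333984375, 226.88442993164062), (133.67303466796875, 159.5789031982422), 1.5913830995559692) 0.15977553477792447
side 0.11 0.124 1397 ((564.9092407226562, 228.88836669921875), (190.75791931152344, 162.66424560546875), 1.8437196016311646) 0.12399213464289945
side 0.125 0.14 1213 ((565.376708984375, 227.534912109375), (192.1643829345703, 162.9213104248047), 2.6691088676452637) 0.13997866017535765
```

View pics/p1.png

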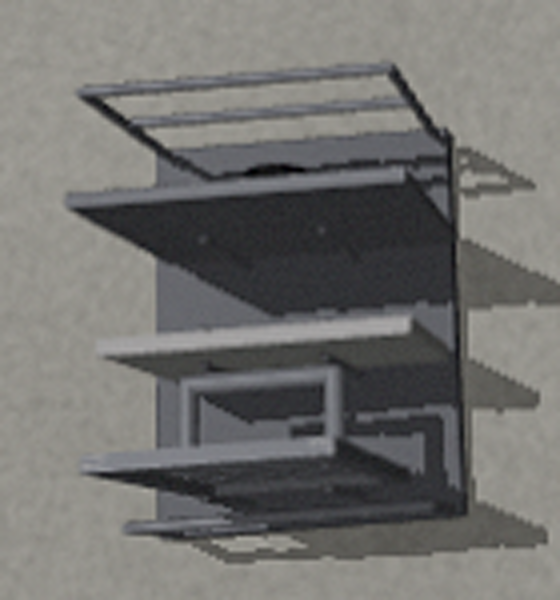

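View pics/p2.png

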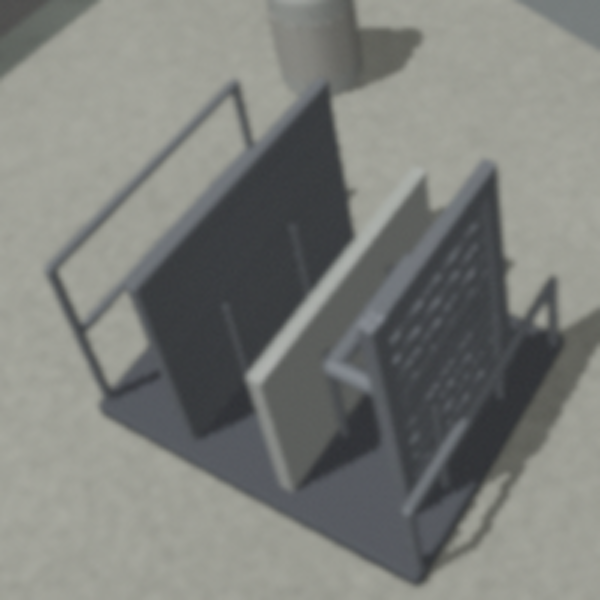

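The shelf (slotted plate) is in the slot nearest the robot. Its handle points away from the robot, and the tray and lid stand behind it. My plan has three steps:
1. Pinch the top end and lean the shelf against the bath's +y end face.
2. Regrip it by the bar.
3. Slant it in under the +y lip.

First I need exact poses for the bath, bottle and beaker.

```bash
cat >> h.py <<'E'
from scipy.optimize import minimize
def bathfit(W,x0=(.571,-.216,-13.6)):
    m=(abs(W[...,2]-.1045)<.003)&(np.hypot(W[...,0]-.571,W[...,1]+.216)<.16)
    P=W[m][:,:2]
    def ins(q,hx,hy,s=.002): # soft box
        return 1/(1+np.exp((abs(q[:,0])-hx)/s))/(1+np.exp((abs(q[:,1])-hy)/s))
    # all surface points in neighbourhood, labelled rim / not-rim
    n=np.isfinite(W[...,2])&(np.hypot(W[...,0]-.571,W[...,1]+.216)<.16)
    Q=W[n];lab=abs(Q[:,2]-.1045)<.003
    def f(v):
        c,s=np.cos(np.radians(v[2])),np.sin(np.radians(v[2]))
        q=(Q[:,:2]-v[:2])@np.array([[c,-s],[s,c]])
        pr=ins(q,.081,.116)*(1-ins(q,.063,.0755))
        return ((pr-lab)**2).mean()
    r=minimize(f,x0,method='Nelder-Mead',options=dict(xatol=1e-5,fatol=1e-9,initial_simplex=np.array(x0)+np.array([[0,0,0],[.01,0,0],[0,.01,0],[0,0,3]])))
    return r.x,r.fun
E
python3 - <<'E'
from h import *
z=np.load('c0.npz');A,B=z['A'],z['B']
for W in(A,B): print(bathfit(W))
for nm,W in(('top',A),('side',B)):
    for k,(lo,hi,x0,x1,y0,y1) in dict(beaker=(.03,.09,.35,.56,-.06,.1),bottle=(.02,.16,.58,.8,-.05,.13)).items():
        m=(W[...,2]>lo)&(W[...,2]<hi)&(W[...,0]>x0)&(W[...,0]<x1)&(W[...,1]>y0)&(W[...,1]<y1)
        P=W[m];print(nm,k,m.sum(),P.min(0).round(3),P.max(0).round(3))
    m=(W[...,2]>.172)&(W[...,2]<.18)&(W[...,1]>.12)&(W[...,1]<.4)&(W[...,0]>.4)&(W[...,0]<.52)
    P=W[m];r=cv2.minAreaRect((P[:,:2]*1000).astype(np.float32));print('shelf top',P.mean(0),r)
E
```

```text
(array([  0.57104765,  -0.2202368 , -13.33205516]), np.float64(0.04306179384538747))
(array([  0.57246283,  -0.22224886, -13.44596174]), np.float64(0.0763998334693712))
top beaker 555 [ 0.389 -0.059  0.03 ] [0.459 0.011 0.087]
top bottle 970 [ 0.686 -0.005  0.02 ] [0.74  0.055 0.152]
shelf top [0.47392623 0.22832845 0.17566666] ((474.14996337890625, 228.81378173828125), (8.620695114135742, 109.10636138916016), 2.526139497756958)
side beaker 1334 [ 0.39  -0.059  0.03 ] [0.459 0.015 0.087]
side bottle 1405 [0.687 0.003 0.02 ] [0.742 0.058 0.151]
shelf top [0.47486833 0.23387401 0.17510966] ((475.58905029296875, 229.3937530517578), (9.783622741699219, 112.06564331054688), 1.3855700492858887)
```

```bash
cat >> h.py <<'E'
def edges(W,c=(.5715,-.2165),yaw=-13.4,lev=.1045):
    a=np.radians(yaw);q=(W[...,:2]-c)@np.array([[np.cos(a),-np.sin(a)],[np.sin(a),np.cos(a)]])
    x,y=q[...,0],q[...,1];m=abs(W[...,2]-lev)<.004
    pc=lambda v:np.round(np.percentile(v,[.5,2,98,99.5])*1000,1) if len(v)>9 else None
    print('outer y',pc(y[m&(abs(x)<.07)&(abs(y)<.13)]),'outer x',pc(x[m&(abs(y)<.1)&(abs(x)<.1)]))
    k=m&(abs(x)<.05);print('lip +y inner',pc(y[k&(y>.05)&(y<.13)]),' -y',pc(y[k&(y<-.05)&(y>-.13)]))
    k=m&(abs(y)<.06);print('+x inner',pc(x[k&(x>.03)&(x<.1)]),' -x',pc(x[k&(x<-.03)&(x>-.1)]))
    # yaw: side edges of rim
    for s in(1,-1):
        pts=[(yy,np.percentile(s*x[m&(abs(y-yy)<.01)&(s*x>.04)&(s*x<.1)],97)) for yy in np.arange(-.09,.1,.02)]
        print('edge slope deg',s,np.degrees(np.arctan(s*np.polyfit(*np.array(pts).T,1)[0])))
E
python3 - <<'E'
from h import *
z=np.load('c0.npz')
for W in(z['A'],z['B']):edges(W)
E
```

```text
outer y [-115.6 -114.1  112.9  114.4] outer x [-81.9 -80.9  78.4  79.6]
lip +y inner [ 74.5  75.2 114.  114.6]  -y [-115.8 -115.3  -76.8  -76.3]
+x inner [59.8 60.5 79.3 79.9]  -x [-81.7 -81.4 -63.4 -62.1]
edge slope deg 1 -0.13971604177973146
edge slope deg -1 -0.22511656650491313
outer y [-114.9 -112.4  116.   116.8] outer x [-81.9 -81.   79.3  81.1]
lip +y inner [ 75.1  76.5 116.5 117.3]  -y [-114.9 -114.   -74.4  -73. ]
+x inner [60.7 61.8 80.8 81.8]  -x [-82.5 -82.  -62.8 -62. ]
edge slope deg 1 0.5935234907031821
edge slope deg -1 -0.44549558348714935
```

```bash
cat >> h.py <<'E'
def tool(yaw,tilt=0.,ax=None):
    """tool down, tool x at world angle yaw(deg); then rotated by tilt deg about world axis ax"""
    a=np.radians(yaw);x=np.array([np.cos(a),np.sin(a),0]);z=np.array([0,0,-1.])
    R=np.column_stack([x,np.cross(z,x),z])
    return (Ro.from_rotvec(np.radians(tilt)*np.array(ax)) if ax is not None else Ro.identity())*Ro.from_matrix(R)
C=np.array([.5705,-.2163,0]);YAW=-13.4
UX=np.array([np.cos(np.radians(YAW)),np.sin(np.radians(YAW)),0]);UY=np.array([-UX[1],UX[0],0])
def bw(x,y,z): return C+UX*x/1000+UY*y/1000+np.array([0,0,z/1000])
def plan(wps,start=None,rows=5,scale=1.):
    if start is None:
        s=ctrl.sense();p,R=np.array(s['tool_pos']),Ro.from_quat(s['ee_rot'])
    else:p,R=start
    for P,Q in wps:
        d=np.linalg.norm(P-p)/.0417/scale;w=np.degrees((R.inv()*Q).magnitude())/7.16/scale
        n=max(1,int(np.ceil(max(d,w)/rows-.02)))
        print('-- wp',np.round(P,3),'rows needed %.1f'%max(d,w))
        rv=(R.inv()*Q).as_rotvec()
        for i in range(n):
            p2=p+(P-p)/(n-i);R2=R*Ro.from_rotvec(rv/n) if i<n-1 else Q
            sh=R.inv().apply(p2-p)/.25;t=(R.inv()*R2).as_rotvec()/(np.pi/4)
            print(np.round(np.r_[sh,t],3).tolist());p,R=p2,R2
def st():
    s=ctrl.sense();print('t',s['clock'],'p',np.round(s['tool_pos'],4),'z',Ro.from_quat(s['ee_rot']).as_matrix()[:,2].round(3),'x',Ro.from_quat(s['ee_rot']).as_matrix()[:,0].round(3),'q',np.round(s['joint_pos'],2),'f',np.round(s['ft_force'],1),'o',round(s['opening'],4))
E
python3 -c "
from h import *
plan([(np.array([.4748,.229,.25]),tool(2.2)),(np.array([.4748,.229,.148]),tool(2.2))])"
```

```text
-- wp [0.475 0.229 0.25 ] rows needed 10.5
[-0.24, 0.532, -0.026, 0.0, 0.001, 0.539]
[-0.001, 0.584, -0.026, 0.0, 0.001, 0.539]
[0.239, 0.532, -0.026, 0.0, 0.001, 0.539]
-- wp [0.475 0.229 0.148] rows needed 2.4
[0.0, 0.0, 0.408, 0.0, 0.0, 0.0]
```

{"op": "drive_tool", "data": {
  "rows": [
    [-1,-0.24,0.532,-0.026,0,0,0.539],
    [-1,-0.24,0.532,-0.026,0,0,0.539],
    [-1,-0.24,0.532,-0.026,0,0,0.539],
    [-1,-0.24,0.532,-0.026,0,0,0.539],
    [-1,-0.24,0.532,-0.026,0,0,0.539]
  ]
}}

```text
clock: 0.52
tool_pos: [0.2516, 0.412, 0.2379]
ee_rot: [0.905, 0.425, 0.0, 0.001]
ft_force: [0.0, -0.0, 0.3]
opening: 0.0852
```

{"op": "drive_tool", "data": {
  "rows": [
    [-1,0,0.584,-0.026,0,0,0.539],
    [-1,0,0.584,-0.026,0,0,0.539],
    [-1,0,0.584,-0.026,0,0,0.539],
    [-1,0,0.584,-0.026,0,0,0.539],
    [-1,0,0.584,-0.026,0,0,0.539]
  ]
}}

```text
clock: 0.93
tool_pos: [0.3645, 0.3201, 0.244]
ee_rot: [0.974, 0.226, 0.0, 0.0]
ft_force: [0.8, 0.3, 0.6]
opening: 0.0857
```

{"op": "drive_tool", "data": {
  "rows": [
    [-1,0.239,0.532,-0.026,0,0,0.539],
    [-1,0.239,0.532,-0.026,0,0,0.539],
    [-1,0.239,0.532,-0.026,0,0,0.539],
    [-1,0.239,0.532,-0.026,0,0,0.539],
    [-1,0.239,0.532,-0.026,0,0,0.539]
  ]
}}

```text
clock: 1.35
tool_pos: [0.4772, 0.228, 0.25]
ee_rot: [1.0, 0.017, -0.0, 0.0]
ft_force: [-0.1, 0.2, 0.3]
opening: 0.0856
```

```bash
python3 -c "
from h import *
st()
plan([(np.array([.4748,.229,.148]),tool(2.2))])"
```

```text
t 1.35 p [0.4772 0.228  0.25  ] z [-0.    -0.001 -1.   ] x [ 0.999  0.034 -0.   ] q [ 0.45  0.13  0.01  1.45 -0.    1.98] f [-0.1  0.2  0.3] o 0.0856
-- wp [0.475 0.229 0.148] rows needed 2.4
[-0.009, -0.005, 0.408, 0.001, 0.0, -0.006]
```

{"op": "drive_tool", "data": {
  "rows": [
    [-1,-0.009,-0.005,0.15,0,0,-0.006],
    [-1,-0.009,-0.005,0.28,0,0,-0.006],
    [-1,-0.009,-0.005,0.408,0,0,-0.006],
    [-1,-0.009,-0.005,0.408,0,0,-0.006],
    [0,-0.009,-0.005,0.408,0,0,-0.006]
  ]
}}

```text
clock: 1.77
tool_pos: [0.4707, 0.231, 0.1476]
ee_rot: [1.0, 0.022, -0.002, 0.001]
ft_force: [-0.5, 0.7, 0.5]
opening: 0.0758
```

{"op": "drive_tool", "data": {
  "rows": [
    [1,0,0,0,0,0,0],
    [1,0,0,0,0,0,0],
    [1,0,0,0,0,0,0],
    [1,0,0,0,0,0,0],
    [1,0,0,0,0,0,0]
  ]
}}

```text
clock: 2.18
tool_pos: [0.4731, 0.2309, 0.1499]
ee_rot: [1.0, 0.021, 0.001, -0.0]
ft_force: [1.6, 0.2, 0.2]
opening: 0.0124
```

```bash
python3 -c "
from h import *
st()
a,A=cloud('side');save(a,'p3.png',(140,180,400,400),2.5)"
```

```text
t 2.1833 p [0.4731 0.2309 0.1499] z [ 0.002  0.001 -1.   ] x [0.999 0.043 0.002] q [ 0.45  0.14 -0.2   1.23  0.    1.98] f [1.6 0.2 0.2] o 0.0124
```

View pics/p3.png

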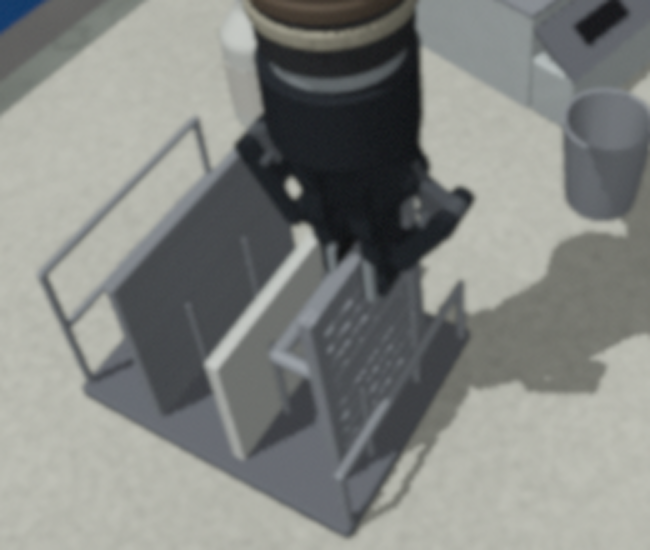

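The fingers straddle the top of the slotted panel at about (360,260). I'll finish closing and lift a little.

{"op": "drive_tool", "data": {
  "rows": [
    [1,0,0,0,0,0,0],
    [1,0,0,0,0,0,0],
    [1,0,0,-0.05,0,0,0],
    [1,0,0,-0.1,0,0,0],
    [1,0,0,-0.1,0,0,0]
  ]
}}

```text
clock: 2.65
tool_pos: [0.4731, 0.2308, 0.1756]
ee_rot: [1.0, 0.021, 0.001, -0.0]
ft_force: [-2.1, -0.9, -0.6]
opening: 0.0068
```

{"op": "drive_tool", "data": {
  "rows": [
    [1,0,0,-0.1,0,0,0],
    [1,0,0,-0.2,0,0,0],
    [1,0,0,-0.3,0,0,0],
    [1,0,0,-0.4,0,0,0],
    [1,0,0,-0.5,0,0,0]
  ]
}}

```text
clock: 3.07
tool_pos: [0.4724, 0.2305, 0.299]
ee_rot: [1.0, 0.021, -0.001, 0.0]
ft_force: [0.3, 0.6, -2.7]
opening: 0.0071
```

```bash
python3 -c "
from h import *
st()
th=25
R=tool(76.6)
# bath-side lean target above
plan([(np.array([.43,.12,.34]),tool(35)),(bw(-20,175,340),R)])"
```

```text
t 3.0667 p [0.4724 0.2305 0.299 ] z [-0.001 -0.001 -1.   ] x [ 0.999  0.043 -0.001] q [ 0.45  0.14  0.12  1.56 -0.    1.98] f [ 0.3  0.6 -2.7] o 0.0071
-- wp [0.43 0.12 0.34] rows needed 4.5
[-0.188, 0.434, -0.164, 0.0, 0.002, -0.723]
-- wp [ 0.592 -0.041  0.34 ] rows needed 5.8
[0.08, 0.45, 0.0, 0.0, 0.0, -0.462]
[-0.085, 0.449, 0.0, 0.0, 0.0, -0.462]
```

{"op": "drive_tool", "data": {
  "rows": [
    [1,-0.188,0.434,-0.164,0,0,-0.723],
    [1,-0.188,0.434,-0.164,0,0,-0.723],
    [1,-0.188,0.434,-0.164,0,0,-0.723],
    [1,-0.188,0.434,-0.164,0,0,-0.723],
    [1,-0.188,0.434,-0.164,0,0,-0.723]
  ]
}}

```text
clock: 3.48
tool_pos: [0.4299, 0.1184, 0.3407]
ee_rot: [0.953, 0.302, 0.001, 0.0]
ft_force: [-0.4, -0.0, -2.9]
opening: 0.0071
```

{"op": "drive_tool", "data": {
  "rows": [
    [1,0.08,0.45,0,0,0,-0.462],
    [1,0.08,0.45,0,0,0,-0.462],
    [1,0.08,0.45,0,0,0,-0.462],
    [1,0.08,0.45,0,0,0,-0.462],
    [1,0.08,0.45,0,0,0,-0.462]
  ]
}}

```text
clock: 3.9
tool_pos: [0.5122, 0.0381, 0.3379]
ee_rot: [0.885, 0.466, -0.001, -0.001]
ft_force: [0.1, 0.7, -2.8]
opening: 0.0068
```

{"op": "drive_tool", "data": {
  "rows": [
    [1,-0.085,0.449,0,0,0,-0.462],
    [1,-0.085,0.449,0,0,0,-0.462],
    [1,-0.085,0.449,0,0,0,-0.462],
    [1,-0.085,0.449,0,0,0,-0.462],
    [1,-0.085,0.449,0,0,0,-0.462]
  ]
}}

```text
clock: 4.32
tool_pos: [0.5924, -0.0415, 0.3381]
ee_rot: [0.786, 0.619, -0.001, -0.001]
ft_force: [0.0, 1.2, -1.7]
opening: 0.0069
```

```bash
python3 -c "
from h import *
st()
a,A=cloud('side');b,B=cloud('top');np.savez('c1.npz',A=A,B=B)
save(np.vstack([a[100:400,150:500],b[80:320,240:590]]),'p4.png',None,1.1)"
```

```text
t 4.3167 p [ 0.5924 -0.0415  0.3381] z [-0.003  0.001 -1.   ] x [ 0.235  0.972 -0.   ] q [-0.07  0.3   0.41  1.69  0.    0.17] f [ 0.   1.2 -1.7] o 0.0069
```

View pics/p4.png

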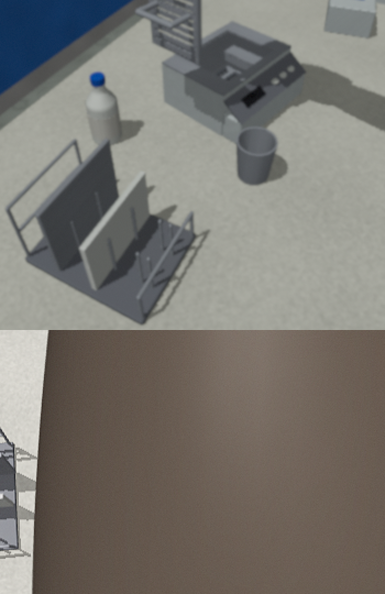

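```bash
python3 -c "
from h import *
R=tool(76.6,25,UX)
plan([(bw(-20,130,240),R),(bw(-20,122,135),R),(bw(-20,122,129),R),(bw(-20,112,128.5),R)])"
```

```text
-- wp [ 0.581 -0.085  0.24 ] rows needed 3.5
[-0.184, 0.002, 0.398, -0.001, 0.555, -0.002]
-- wp [ 0.579 -0.093  0.135] rows needed 2.5
[-0.207, 0.0, 0.367, 0.0, 0.0, 0.0]
-- wp [ 0.579 -0.093  0.129] rows needed 0.1
[-0.01, 0.0, 0.022, 0.0, 0.0, 0.0]
-- wp [ 0.577 -0.103  0.128] rows needed 0.2
[-0.037, -0.0, -0.015, 0.0, 0.0, 0.0]
```

{"op": "drive_tool", "data": {
  "rows": [
    [1,-0.184,0.002,0.398,0,0.555,0],
    [1,-0.184,0.002,0.398,0,0.555,0],
    [1,-0.184,0.002,0.398,0,0.555,0],
    [1,-0.184,0.002,0.398,0,0.555,0],
    [1,-0.184,0.002,0.398,0,0.555,0]
  ]
}}

```text
clock: 4.83
tool_pos: [0.579, -0.087, 0.2376]
ee_rot: [0.768, 0.603, 0.169, -0.136]
ft_force: [0.4, 0.4, -3.0]
opening: 0.0066
```

{"op": "drive_tool", "data": {
  "rows": [
    [1,-0.052,0,0.092,0,0,0],
    [1,-0.104,0,0.184,0,0,0],
    [1,-0.155,0,0.275,0,0,0],
    [1,-0.207,0,0.367,0,0,0],
    [1,-0.207,0,0.367,0,0,0]
  ]
}}

```text
clock: 5.25
tool_pos: [0.5779, -0.092, 0.1321]
ee_rot: [0.766, 0.605, 0.167, -0.135]
ft_force: [-1.6, -0.3, -3.9]
opening: 0.0067
```

```bash
python3 -c "
from h import *
st()
R=tool(76.6,25,UX)
plan([(bw(-20,122,129),R),(bw(-20,112,128.5),R)])"
```

```text
t 5.25 p [ 0.5779 -0.092   0.1321] z [ 0.092  0.41  -0.907] x [0.211 0.883 0.42 ] q [-0.37  0.29 -0.11  1.24  0.43 -0.15] f [-1.6 -0.3 -3.9] o 0.0067
-- wp [ 0.579 -0.093  0.129] rows needed 0.1
[-0.007, 0.006, 0.01, -0.007, 0.004, -0.001]
-- wp [ 0.577 -0.103  0.128] rows needed 0.2
[-0.037, -0.0, -0.015, 0.0, 0.0, 0.0]
```

{"op": "drive_tool", "data": {
  "rows": [
    [1,-0.003,0,0.007,0,0,0],
    [1,-0.005,0,0.011,0,0,0],
    [1,-0.007,0,0.014,0,0,0],
    [1,-0.0085,0,0.018,0,0,0],
    [1,-0.0085,0,0.018,0,0,0]
  ]
}}

```text
clock: 5.67
tool_pos: [0.5806, -0.0941, 0.1316]
ee_rot: [0.766, 0.605, 0.17, -0.133]
ft_force: [-0.3, 0.4, -3.5]
opening: 0.0072
```

{"op": "drive_tool", "data": {
  "rows": [
    [1,-0.009,0,-0.004,0,0,0],
    [1,-0.018,0,-0.008,0,0,0],
    [1,-0.024,0,-0.011,0,0,0],
    [1,-0.03,0,-0.013,0,0,0],
    [1,-0.03,0,-0.013,0,0,0]
  ]
}}

```text
clock: 6.08
tool_pos: [0.5779, -0.1025, 0.13]
ee_rot: [0.767, 0.605, 0.17, -0.134]
ft_force: [-0.2, -0.0, -2.9]
opening: 0.007
```

```bash
python3 -c "
from h import *
st()
s=ctrl.sense();d=(np.array(s['tool_pos'])-C);print(d@UX,d@UY,d[2],s['moment'])
a,A=cloud('side');b,B=cloud('top');np.savez('c1.npz',A=A,B=B,a=a,b=b)
save(np.vstack([a[40:240,250:500],b[80:320,240:490]]),'p5.png',None,1.36)"
```

```text
t 6.0833 p [ 0.5779 -0.1025  0.13  ] z [ 0.098  0.411 -0.907] x [0.211 0.882 0.422] q [-0.39  0.3  -0.11  1.23  0.43 -0.17] f [-0.2 -0.  -2.9] o 0.007
-0.019168033480547145 0.11243606849834557 0.12996721111435655 [-0.73519198  0.16476945 -0.00822913]
```

View pics/p5.png

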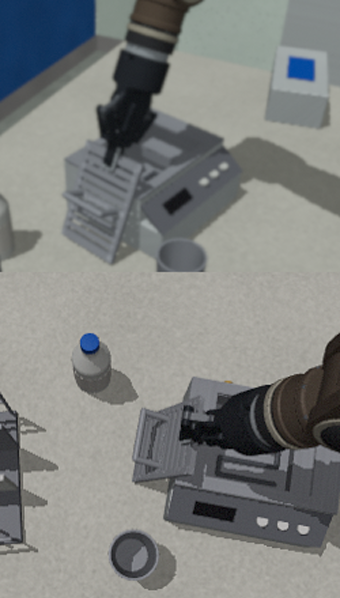

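No contact yet, since the force is still just the shelf's weight. I'll go down until it touches.

{"op": "drive_tool", "data": {
  "rows": [
    [1,-0.002,0,0.004,0,0,0],
    [1,-0.004,0,0.008,0,0,0],
    [1,-0.006,0,0.012,0,0,0],
    [1,-0.0068,0,0.0145,0,0,0],
    [1,-0.0068,0,0.0145,0,0,0]
  ]
}}

```text
clock: 6.6
tool_pos: [0.5781, -0.1021, 0.127]
ee_rot: [0.766, 0.605, 0.17, -0.134]
ft_force: [-2.5, -1.4, 3.9]
opening: 0.007
```

{"op": "drive_tool", "data": {
  "rows": [
    [1,-0.0017,0,0.0036,0,0,0],
    [1,-0.0017,0,0.0036,0,0,0]
  ]
}}

```text
clock: 6.77
tool_pos: [0.5781, -0.1023, 0.1268]
ee_rot: [0.766, 0.605, 0.17, -0.133]
ft_force: [-5.3, -2.9, 9.1]
opening: 0.0068
```

{"op": "drive_tool", "data": {
  "rows": [
    [1,-0.007,0,-0.003,0,0,0],
    [1,-0.011,0,-0.005,0,0,0],
    [1,-0.011,0,-0.005,0,0,0]
  ]
}}

```text
clock: 7.02
tool_pos: [0.5775, -0.1043, 0.1259]
ee_rot: [0.766, 0.605, 0.171, -0.134]
ft_force: [-2.4, 1.2, 6.0]
opening: 0.0069
```

```bash
python3 -c "
from h import *
st()
s=ctrl.sense();d=(np.array(s['tool_pos'])-C);print(d@UX,d@UY,d[2],s['moment'])"
```

```text
t 7.0167 p [ 0.5775 -0.1043  0.1259] z [ 0.099  0.413 -0.906] x [0.21  0.881 0.424] q [-0.39  0.3  -0.11  1.23  0.43 -0.17] f [-2.4  1.2  6. ] o 0.0069
-0.019103830576899065 0.11059806373826522 0.12592961906578806 [0.90453285 0.33579509 0.41844852]
```

{"op": "drive_tool", "data": {
  "rows": [
    [1,-0.005,0,-0.004,0,0,0],
    [1,-0.01,0,-0.007,0,0,0],
    [1,-0.01,0,-0.007,0,0,0]
  ]
}}

```text
clock: 7.27
tool_pos: [0.5772, -0.106, 0.1259]
ee_rot: [0.766, 0.605, 0.172, -0.135]
ft_force: [0.4, 8.5, 2.3]
opening: 0.0069
```

```bash
python3 -c "
from h import *
st()
s=ctrl.sense();d=(np.array(s['tool_pos'])-C);print(d@UX,d@UY,d[2],s['moment'])"
```

```text
t 7.2667 p [ 0.5772 -0.106   0.1259] z [ 0.099  0.415 -0.904] x [0.209 0.88  0.427] q [-0.4   0.31 -0.11  1.23  0.43 -0.18] f [0.4 8.5 2.3] o 0.0069
-0.019031593652550537 0.10885195189562841 0.12589182823036094 [ 1.83435724 -0.43472808 -0.00720659]
```

The panel is pressing on the rim with 8.5 N. I'll open part-way and withdraw along the tool axis.

{"op": "drive_tool", "data": {
  "rows": [
    [0.6,0,0,0,0,0,0],
    [0.45,0,0,0,0,0,0],
    [0.4,0,0,0,0,0,0],
    [0.4,0,0,0,0,0,0]
  ]
}}

```text
clock: 7.6
tool_pos: [0.5766, -0.1082, 0.1253]
ee_rot: [0.767, 0.605, 0.169, -0.134]
ft_force: [0.1, -0.7, 0.2]
opening: 0.0254
```

{"op": "drive_tool", "data": {
  "rows": [
    [0.4,0,0,-0.04,0,0,0],
    [0.4,0,0,-0.1,0,0,0],
    [0.4,0,0,-0.2,0,0,0],
    [0.4,0,0,-0.35,0,0,0],
    [0.4,0,0,-0.5,0,0,0]
  ]
}}

```text
clock: 8.02
tool_pos: [0.5635, -0.1596, 0.2402]
ee_rot: [0.766, 0.605, 0.169, -0.135]
ft_force: [1.0, -1.1, 0.4]
opening: 0.026
```

```bash
python3 -c "
from h import *
st()
a,A=cloud('side');b,B=cloud('top');np.savez('c2.npz',A=A,B=B,a=a,b=b)
save(np.vstack([a[40:240,250:500],b[80:320,240:490]]),'p6.png',None,1.36)
for W in (A,B):
    q=W-C;x=q@UX*1000;y=q@UY*1000;z=W[...,2]*1000
    m=(x>-90)&(x<50)&(y>95)&(y<220)&(z>15)&(z<190)
    x,y,z=x[m],y[m],z[m]
    # slab coordinates along panel
    for zz in (20,40,60,80,90,95,100,120,140):
        k=abs(z-zz)<5
        if k.sum()>5: print(zz,k.sum(),'y',np.percentile(y[k],[2,25,50,75,98]).round(0),'x',np.percentile(x[k],[2,98]).round(0))
    print('ztop',np.percentile(z,99.5))
"
```

```text
t 8.0167 p [ 0.5635 -0.1596  0.2402] z [ 0.097  0.411 -0.906] x [0.211 0.882 0.422] q [-0.48  0.31  0.15  1.52  0.42 -0.27] f [ 1.  -1.1  0.4] o 0.026
20 210 y [114. 116. 163. 165. 169.] x [-87.  34.]
40 257 y [114. 116. 155. 156. 159.] x [-86.  35.]
60 152 y [101. 114. 115. 144. 150.] x [-89.  31.]
80 301 y [110. 116. 135. 138. 151.] x [-89.  32.]
90 388 y [ 99. 126. 131. 134. 179.] x [-87.  33.]
95 399 y [100. 127. 132. 176. 179.] x [-81.  34.]
100 484 y [ 96. 115. 125. 172. 179.] x [-80.  36.]
120 175 y [111. 115. 117. 118. 121.] x [-73.  34.]
140 190 y [100. 105. 106. 108. 110.] x [-74.  34.]
ztop 150.0024664521451
20 77 y [114. 163. 164. 165. 167.] x [-79.  26.]
40 127 y [115. 153. 154. 156. 158.] x [-76.  22.]
60 103 y [112. 143. 144. 145. 148.] x [-88.  33.]
80 201 y [115. 134. 136. 138. 148.] x [-79.  32.]
90 331 y [ 98. 128. 131. 151. 170.] x [-88.  31.]
95 416 y [103. 128. 162. 172. 178.] x [-83.  29.]
100 405 y [100. 124. 161. 173. 177.] x [-81.  48.]
120 179 y [113. 114. 116. 117. 119.] x [-75.  33.]
140 151 y [103. 104. 106. 107. 109.] x [-75.  32.]
ztop 150.81289846841858
```

View pics/p6.png

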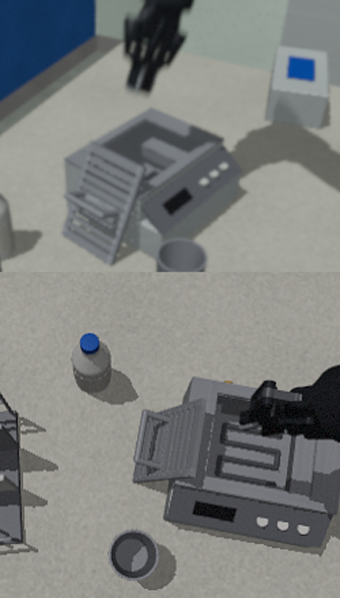

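The shelf leans steadily at about 25.6° from vertical, with the bar at about bath (-20.5, 172, 95). I'll approach the bar with the tool tilted 40°.

```bash
python3 -c "
from h import *
R=tool(76.6,-40,UX)
plan([(bw(-20.5,190,280),tool(76.6,-8,UX)),(bw(-20.5,217,148),R),(bw(-20.5,160,80),R)])"
```

```text
-- wp [ 0.595 -0.027  0.28 ] rows needed 4.6
[0.561, -0.013, 0.107, 0.012, -0.73, -0.002]
-- wp [ 0.601 -0.     0.148] rows needed 4.5
[0.18, -0.0, 0.508, -0.0, -0.711, -0.0]
-- wp [ 0.588 -0.056  0.08 ] rows needed 2.1
[0.0, 0.0, 0.355, 0.0, 0.0, 0.0]
```

{"op": "drive_tool", "data": {
  "rows": [
    [0.2,0.561,-0.013,0.107,0.012,-0.73,0],
    [0.2,0.561,-0.013,0.107,0.012,-0.73,0],
    [0.2,0.561,-0.013,0.107,0.012,-0.73,0],
    [0.2,0.561,-0.013,0.107,0.012,-0.73,0],
    [0.2,0.561,-0.013,0.107,0.012,-0.73,0]
  ]
}}

```text
clock: 8.53
tool_pos: [0.5945, -0.0195, 0.2765]
ee_rot: [0.781, 0.621, -0.056, 0.042]
ft_force: [-0.3, -0.4, -0.6]
opening: 0.0341
```

{"op": "drive_tool", "data": {
  "rows": [
    [0.2,0.18,0,0.508,0,-0.711,0],
    [0.2,0.18,0,0.508,0,-0.711,0],
    [0.2,0.18,0,0.508,0,-0.711,0],
    [0.2,0.18,0,0.508,0,-0.711,0],
    [0.2,0.18,0,0.508,0,-0.711,0]
  ]
}}

```text
clock: 8.95
tool_pos: [0.5966, 0.0048, 0.1365]
ee_rot: [0.733, 0.586, -0.276, 0.208]
ft_force: [-0.3, 1.1, -0.8]
opening: 0.0342
```

```bash
python3 -c "
from h import *
st()
R=tool(76.6,-40,UX)
plan([(bw(-20.5,160,80),R)])
a,A=cloud('side');save(a,'p7.png',(200,20,520,260),2.2)
b,A=cloud('top')
W=A;q=W-C;x=q@UX*1000;y=q@UY*1000;z=W[...,2]*1000
m=(x>-65)&(x<25)&(y>160)&(y<185)&(z>80)&(z<112);print(m.sum(),np.percentile(y[m],[2,50,98]),np.percentile(z[m],[2,50,90,98]),np.percentile(x[m],[2,98]))"
```

```text
t 8.95 p [0.5966 0.0048 0.1365] z [-0.161 -0.628 -0.761] x [ 0.162  0.744 -0.648] q [ 0.29  0.56  0.17  1.6  -0.59  0.64] f [-0.3  1.1 -0.8] o 0.0342
-- wp [ 0.588 -0.056  0.08 ] rows needed 2.0
[-0.04, 0.024, 0.33, -0.014, 0.009, 0.019]
242 [161.06407411 172.14116339 177.84731722] [ 91.30451532  97.78784904  99.87236434 101.33464481] [-60.80715803  18.26109629]
```

View pics/p7.png

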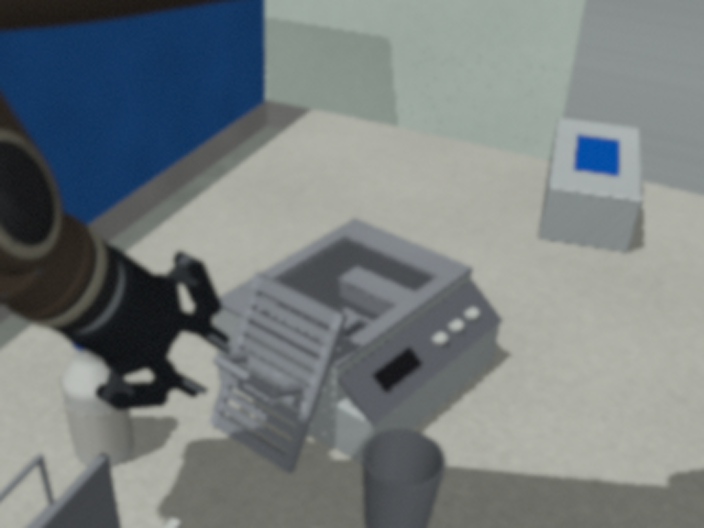

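The fingers are pointed at the bar, at about (205,345) to (270,385), and the bottle is clear behind. I'll align, advance and close.

{"op": "drive_tool", "data": {
  "rows": [
    [0.2,-0.04,0.024,0.05,-0.014,0.009,0.019],
    [0.2,-0.04,0.024,0.14,-0.014,0.009,0.019],
    [0.2,-0.04,0.024,0.24,-0.014,0.009,0.019],
    [0.2,-0.04,0.024,0.33,-0.014,0.009,0.019],
    [0.2,-0.04,0.024,0.33,-0.014,0.009,0.019]
  ]
}}

```text
clock: 9.47
tool_pos: [0.5882, -0.0604, 0.084]
ee_rot: [0.742, 0.58, -0.263, 0.211]
ft_force: [-0.4, -0.1, 0.1]
opening: 0.034
```

```bash
python3 -c "
from h import *
st()
R=tool(76.6,-40,UX)
plan([(bw(-20.5,160,80),R)])"
```

```text
t 9.4667 p [ 0.5882 -0.0604  0.084 ] z [-0.146 -0.618 -0.773] x [ 0.19   0.749 -0.635] q [ 0.19  0.51 -0.01  1.38 -0.62  0.54] f [-0.4 -0.1  0.1] o 0.034
-- wp [ 0.588 -0.056  0.08 ] rows needed 0.1
[0.023, -0.007, 0.002, 0.001, -0.014, -0.014]
```

{"op": "drive_tool", "data": {
  "rows": [
    [0.2,0.02,-0.007,0.002,0,-0.014,-0.014],
    [0.2,0.02,-0.007,0.002,0,-0.014,-0.014],
    [0.2,0.02,-0.007,0.002,0,-0.014,-0.014]
  ]
}}

```text
clock: 9.72
tool_pos: [0.5899, -0.0527, 0.0827]
ee_rot: [0.736, 0.584, -0.267, 0.214]
ft_force: [0.2, 0.3, 0.2]
opening: 0.034
```

```bash
python3 -c "
from h import *
st()
R=tool(76.6,-40,UX)
plan([(bw(-20.5,160,80),R)])"
```

```text
t 9.7167 p [ 0.5899 -0.0527  0.0827] z [-0.143 -0.627 -0.766] x [ 0.176  0.745 -0.643] q [ 0.21  0.52 -0.    1.39 -0.62  0.55] f [0.2 0.3 0.2] o 0.034
-- wp [ 0.588 -0.056  0.08 ] rows needed 0.1
[-0.004, -0.006, 0.018, 0.008, 0.0, 0.002]
```

{"op": "drive_tool", "data": {
  "rows": [
    [0.2,-0.004,-0.006,0.016,0,0,0],
    [0.2,-0.004,-0.006,0.016,0,0,0],
    [0.5,-0.004,-0.006,0.016,0,0,0],
    [0.7,-0.004,-0.006,0.016,0,0,0],
    [0.72,-0.004,-0.006,0.016,0,0,0]
  ]
}}

```text
clock: 10.13
tool_pos: [0.5869, -0.0562, 0.0791]
ee_rot: [0.736, 0.584, -0.268, 0.214]
ft_force: [-0.0, -0.2, 0.6]
opening: 0.0121
```

{"op": "drive_tool", "data": {
  "rows": [
    [1,0,0,0,0,0,0],
    [1,0,0,0,0,0,0],
    [1,0,0,0,0,0,0],
    [1,0,0,0,0,0,0]
  ]
}}

```text
clock: 10.47
tool_pos: [0.587, -0.0558, 0.0789]
ee_rot: [0.736, 0.584, -0.268, 0.214]
ft_force: [1.0, 4.3, -0.5]
opening: 0.0079
```

```bash
python3 -c "
from h import *
st()
s=ctrl.sense();d=(np.array(s['tool_pos'])-C);print(d@UX,d@UY,d[2],s['moment'])"
```

```text
t 10.4667 p [ 0.587  -0.0558  0.0789] z [-0.145 -0.627 -0.766] x [ 0.175  0.745 -0.643] q [ 0.2   0.52 -0.02  1.37 -0.62  0.54] f [ 1.   4.3 -0.5] o 0.0079
-0.02117240013442746 0.15992238827427535 0.07885035103224255 [ 1.28478818 -0.31114791 -0.05000477]
```

The bar is gripped. I'll write a helper that turns a shelf pose (origin y, z and slant ψ) into a TCP pose, then lift and rotate toward a 25° slant.

```bash
cat >> h.py <<'E'
OFF=24.4;G=20.;XO=-.6
def shelf(x,oy,oz,psi):
    p=np.radians(psi);bar=np.array([oy+48*np.sin(p),oz+48*np.cos(p)])
    f=np.radians(OFF-psi);t=bar+G*np.array([np.sin(f),-np.cos(f)])
    return bw(x+XO,t[0],t[1]),tool(76.6,OFF-psi,UX)
def est():
    s=ctrl.sense();R=Ro.from_quat(s['ee_rot']).as_matrix();z=R[:,2];d=(np.array(s['tool_pos'])-C)*1000
    f=np.degrees(np.arctan2(z@UY,-z[2]));psi=OFF-f;p=np.radians(psi)
    b=d-G*z; print('est shelf x %.1f y %.1f z %.1f psi %.1f'%(b@UX-XO,b@UY-48*np.sin(p),b[2]-48*np.cos(p),psi),'f',np.round(s['ft_force'],1),'o',round(s['opening'],4),'t',round(s['clock'],2))
E
python3 -c "
from h import *
est()
plan([shelf(-20.5,171,116,44.4),shelf(-20.5,160,172,25),shelf(0,-8,180,25)],scale=.8)"
```

```text
est shelf x -20.7 y 129.5 z 73.5 psi 64.4 f [ 1.   4.3 -0.5] o 0.0079 t 10.47
-- wp [ 0.596 -0.019  0.132] rows needed 3.5
[-0.02, 0.001, -0.259, 0.005, 0.445, 0.004]
-- wp [ 0.592 -0.036  0.196] rows needed 3.4
[-0.154, 0.0, -0.216, 0.0, 0.431, 0.0]
-- wp [ 0.573 -0.204  0.204] rows needed 5.1
[-0.672, 0.082, -0.025, 0.0, 0.0, 0.0]
```

{"op": "drive_tool", "data": {
  "rows": [
    [1,-0.004,0,-0.03,0,0.05,0],
    [1,-0.008,0,-0.08,0,0.13,0],
    [1,-0.013,0,-0.14,0.003,0.24,0.002],
    [1,-0.017,0,-0.2,0.005,0.35,0.004],
    [1,-0.02,0,-0.259,0.005,0.445,0.004]
  ]
}}

```text
clock: 10.88
tool_pos: [0.5951, -0.0194, 0.1323]
ee_rot: [0.773, 0.611, -0.136, 0.107]
ft_force: [1.5, -0.7, -2.6]
opening: 0.0081
```

{"op": "drive_tool", "data": {
  "rows": [
    [1,-0.031,0,-0.043,0,0.086,0],
    [1,-0.062,0,-0.086,0,0.172,0],
    [1,-0.092,0,-0.13,0,0.259,0],
    [1,-0.123,0,-0.173,0,0.345,0],
    [1,-0.154,0,-0.216,0,0.431,0]
  ]
}}

```text
clock: 11.3
tool_pos: [0.5904, -0.0372, 0.1961]
ee_rot: [0.785, 0.62, -0.004, 0.003]
ft_force: [1.5, -0.2, -2.5]
opening: 0.0077
```

```bash
cat >> h.py <<'E'
def fitp(W,x,oy,oz,psi):
    """points near panel's handle-side face and slope"""
    q=(W-C)*1000;X=q@UX;Y=q@UY;Z=q[...,2];p=np.radians(psi)
    al=(Y-oy)*np.cos(p)-(Z-oz)*np.sin(p);up=(Y-oy)*np.sin(p)+(Z-oz)*np.cos(p)
    m=(abs(X-x)<75)&(abs(al)<100)&(up>-6)&(up<22)
    k=m&(abs(al)<78)&(up>2)&(up<16)&(abs(X-x)<52)
    if k.sum()<50: print('few');return
    c=np.polyfit(al[k],up[k],1)
    for _ in range(5):
        e=up-np.polyval(c,al);kk=k&(abs(e)<2.5);c=np.polyfit(al[kk],up[kk],1)
    m&=abs(e)<4
    print('n',kk.sum(),'face at up=%.1f (8)'%c[1],'psi %.2f'%(psi-np.degrees(np.arctan(c[0]))),'al ends',np.percentile(al[m],[.5,2,98,99.5]).round(1),'x',np.percentile(X[m],[.5,2,98,99.5]).round(1))
E
python3 -c "
from h import *
st();est()
a,A=cloud('side');b,B=cloud('top');np.savez('c3.npz',A=A,B=B)
fitp(A,-20.5,160,172,25);fitp(B,-20.5,160,172,25)
save(a,'p8.png',(200,20,520,260),2.2)"
```

```text
t 11.3 p [ 0.5904 -0.0372  0.1961] z [-0.003 -0.009 -1.   ] x [ 0.232  0.973 -0.01 ] q [-0.06  0.26  0.04  1.36 -0.01  0.18] f [ 1.5 -0.2 -2.5] o 0.0077
est shelf x -21.5 y 158.8 z 172.6 psi 25.0 f [ 1.5 -0.2 -2.5] o 0.0077 t 11.3
n 2036 face at up=8.2 (8) psi 23.14 al ends [-81.4 -79.2  81.3  82.3] x [-75.5 -74.8  32.6  35.2]
few
```

View pics/p8.png

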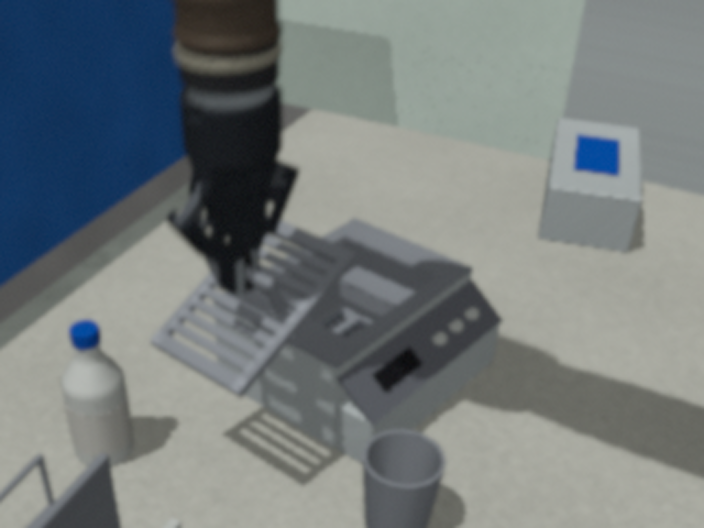

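The shelf is held firmly: the camera gives ψ = 23.1° against the 25° predicted, and it is well centred. I'll update the offset and go over the bath.

```bash
sed -i 's/^OFF=24.4;G=20.;XO=-.6/OFF=22.5;G=20.;XO=-1.2/' h.py
python3 -c "
from h import *
est()
plan([shelf(0,-8,180,25),shelf(0,-8,120,25),shelf(0,-8,101,25)],scale=.8)"
```

```text
est shelf x -19.8 y 158.4 z 173.8 psi 23.2 f [ 0.  -0.  -2.5] o 0.0078 t 11.4
-- wp [ 0.572 -0.205  0.204] rows needed 5.0
[-0.662, 0.082, -0.014, 0.004, -0.04, -0.005]
-- wp [ 0.572 -0.205  0.144] rows needed 1.8
[0.01, -0.0, 0.24, 0.0, 0.0, 0.0]
-- wp [ 0.572 -0.205  0.125] rows needed 0.6
[0.003, -0.0, 0.076, 0.0, 0.0, 0.0]
```

{"op": "drive_tool", "data": {
  "rows": [
    [1,-0.1,0.012,-0.014,0,-0.01,0],
    [1,-0.25,0.03,-0.014,0,-0.02,0],
    [1,-0.4,0.05,-0.014,0.004,-0.04,-0.005],
    [1,-0.55,0.068,-0.014,0.004,-0.04,-0.005],
    [1,-0.662,0.082,-0.014,0.004,-0.04,-0.005]
  ]
}}

```text
clock: 11.82
tool_pos: [0.5717, -0.2042, 0.1994]
ee_rot: [0.783, 0.621, -0.02, 0.012]
ft_force: [0.4, 0.1, -2.9]
opening: 0.0082
```

{"op": "drive_tool", "data": {
  "rows": [
    [1,0,0,0,0,0,0],
    [1,0,0,0,0,0,0]
  ]
}}

```text
clock: 11.98
tool_pos: [0.5719, -0.2033, 0.1993]
ee_rot: [0.784, 0.62, -0.019, 0.011]
ft_force: [-0.7, 0.5, -2.7]
opening: 0.0079
```

```bash
python3 -c "
from h import *
est()
a,A=cloud('side');fitp(A,0,-8,180,25)
edges(A,C[:2])
plan([shelf(0,-8,120,25),shelf(0,-8,101,25)],scale=.8)"
```

```text
est shelf x -0.4 y -6.5 z 175.8 psi 25.0 f [-0.7  0.5 -2.7] o 0.0079 t 11.98
n 1522 face at up=5.1 (8) psi 26.31 al ends [-78.6 -76.3  84.1  85.2] x [-55.3 -54.5  52.4  55.3]
outer y [-114.  -110.5  115.7  116.6] outer x [-81.1 -80.2  79.2  81.6]
lip +y inner [ 75.2  76.6 116.  116.8]  -y [-115.3 -114.2  -73.7  -72.6]
+x inner [61.1 62.4 81.6 82. ]  -x [-81.5 -80.9 -62.  -61.4]Traceback (most recent call last):
  File "<string>", line 5, in <module>
    edges(A,C[:2])
    ~~~~~^^^^^^^^^
  File "h.py", line 44, in edges
    pts=[(yy,np.percentile(s*x[m&(abs(y-yy)<.01)&(s*x>.04)&(s*x<.1)],97)) for yy in np.arange(-.09,.1,.02)]
             ~~~~~~~~~~~~~^^^^^^^^^^^^^^^^^^^^^^^^^^^^^^^^^^^^^^^^^^^^^^
    return _quantile_unchecked(
        a, q, axis, out, overwrite_input, method, keepdims, weights)
    return _ureduce(a,
                    func=_quantile_ureduce_func,
    ...<5 lines>...
                    overwrite_input=overwrite_input,
                    method=method)
    r = func(a, **kwargs)
    result = _quantile(arr,
                       quantiles=q,
    ...<2 lines>...
                       out=out,
                       weights=wgt)
    slices_having_nans = np.isnan(arr[-1, ...])
                                  ~~~^^^^^^^^^
IndexError: index -1 is out of bounds for axis 0 with size 0
```

The camera agrees with the arm estimate within 1 mm. I'll descend into the opening at the slant.

```bash
sed -i 's/^OFF=22.5/OFF=23.3/' h.py
python3 -c "
from h import *
est()
plan([shelf(0,-8.5,101,25)],scale=.8)"
```

```text
est shelf x -0.3 y -5.9 z 176.4 psi 25.8 f [-0.3  0.2 -2.1] o 0.0083 t 12.03
-- wp [ 0.572 -0.205  0.125] rows needed 2.3
[0.001, 0.004, 0.3, -0.008, 0.018, 0.004]
```

{"op": "drive_tool", "data": {
  "rows": [
    [1,0,0.002,0.05,0,0.01,0],
    [1,0,0.004,0.1,0,0.018,0],
    [1,0.001,0.004,0.15,0,0.018,0],
    [1,0.001,0.004,0.19,0,0.018,0],
    [1,0.001,0.004,0.22,0,0.018,0]
  ]
}}

```text
clock: 12.45
tool_pos: [0.5728, -0.203, 0.1445]
ee_rot: [0.783, 0.622, -0.013, 0.007]
ft_force: [0.0, 0.5, -2.7]
opening: 0.0079
```

```bash
python3 -c "
from h import *
est()
plan([shelf(0,-8.5,101,25),shelf(0,11,101,25)],scale=.8)"
```

```text
est shelf x 0.4 y -6.3 z 121.0 psi 25.0 f [ 0.   0.5 -2.7] o 0.0079 t 12.45
-- wp [ 0.572 -0.205  0.125] rows needed 0.6
[-0.007, -0.001, 0.08, -0.007, -0.001, 0.007]
-- wp [ 0.576 -0.186  0.125] rows needed 0.6
[0.078, -0.0, -0.002, 0.0, 0.0, 0.0]
```

{"op": "drive_tool", "data": {
  "rows": [
    [1,-0.006,0,0.02,0,0,0],
    [1,-0.007,0,0.04,-0.004,0,0.004],
    [1,-0.007,0,0.06,-0.007,0,0.007],
    [1,-0.007,0,0.078,-0.007,0,0.007],
    [1,-0.007,0,0.078,-0.007,0,0.007]
  ]
}}

```text
clock: 12.87
tool_pos: [0.5721, -0.2067, 0.1259]
ee_rot: [0.785, 0.619, -0.011, 0.01]
ft_force: [-1.2, 0.2, -3.0]
opening: 0.008
```

```bash
python3 -c "
from h import *
est()
plan([shelf(0,11,100.5,25)],scale=.8)"
```

```text
est shelf x 0.5 y -9.9 z 102.4 psi 25.0 f [-1.2  0.2 -3. ] o 0.008 t 12.87
-- wp [ 0.576 -0.186  0.124] rows needed 0.6
[0.084, -0.002, 0.005, 0.002, -0.001, -0.002]
```

{"op": "drive_tool", "data": {
  "rows": [
    [1,0.02,0,0.004,0,0,0],
    [1,0.04,-0.001,0.004,0,0,0],
    [1,0.06,-0.002,0.004,0,0,0],
    [1,0.08,-0.002,0.004,0,0,0],
    [1,0.082,-0.002,0.004,0,0,0]
  ]
}}

```text
clock: 13.28
tool_pos: [0.5772, -0.1857, 0.1253]
ee_rot: [0.785, 0.62, -0.01, 0.01]
ft_force: [0.5, 0.0, -2.6]
opening: 0.0081
```

```bash
python3 -c "
from h import *
est()
plan([shelf(0,11,83,13),shelf(0,11,65,2)],scale=.6)"
```

```text
est shelf x 0.5 y 11.7 z 101.8 psi 24.9 f [ 0.5  0.  -2.6] o 0.0081 t 13.28
-- wp [ 0.575 -0.191  0.11 ] rows needed 2.8
[-0.022, -0.002, 0.062, 0.003, 0.266, -0.0]
-- wp [ 0.574 -0.197  0.094] rows needed 2.6
[-0.033, -0.0, 0.058, 0.0, 0.244, 0.0]
```

{"op": "drive_tool", "data": {
  "rows": [
    [1,-0.004,0,0.012,0,0.053,0],
    [1,-0.009,-0.001,0.025,0,0.106,0],
    [1,-0.013,-0.002,0.037,0,0.16,0],
    [1,-0.018,-0.002,0.05,0,0.213,0],
    [1,-0.022,-0.002,0.062,0,0.266,0]
  ]
}}

```text
clock: 13.7
tool_pos: [0.5751, -0.1924, 0.1099]
ee_rot: [0.782, 0.617, 0.072, -0.055]
ft_force: [0.1, -0.2, -2.5]
opening: 0.008
```

```bash
python3 -c "
from h import *
est()
a,A=cloud('side');fitp(A,0,11,83,13)
plan([shelf(0,11,65,2)],scale=.6)"
```

```text
est shelf x 0.1 y 10.0 z 82.8 psi 12.9 f [ 0.1 -0.2 -2.5] o 0.008 t 13.7
n 899 face at up=7.5 (8) psi 13.28 al ends [-83.7 -80.7  35.4  38.1] x [-73.3 -68.4  62.7  64.8]
-- wp [ 0.574 -0.197  0.094] rows needed 2.5
[-0.023, 0.001, 0.054, 0.002, 0.241, -0.003]
```

{"op": "drive_tool", "data": {
  "rows": [
    [1,-0.005,0,0.011,0,0.048,0],
    [1,-0.009,0,0.022,0,0.096,0],
    [1,-0.014,0.001,0.032,0,0.145,0],
    [1,-0.018,0.001,0.043,0,0.193,0],
    [1,-0.023,0.001,0.052,0,0.241,0]
  ]
}}

```text
clock: 14.17
tool_pos: [0.5746, -0.1958, 0.096]
ee_rot: [0.772, 0.609, 0.145, -0.113]
ft_force: [0.7, -0.7, -2.1]
opening: 0.0079
```

```bash
python3 -c "
from h import *
est()
a,A=cloud('side');fitp(A,0,11,65,2)
np.savez('c4.npz',A=A,a=a)
plan([shelf(0,9,60.5,.3),shelf(0,0,60,0)],scale=.6)"
```

```text
est shelf x 0.4 y 11.9 z 66.7 psi 2.1 f [ 0.7 -0.7 -2.1] o 0.0079 t 14.17
n 605 face at up=9.5 (8) psi 2.62 al ends [-81.2 -80.   28.8  30.3] x [-39.2 -37.7  62.9  63.5]
-- wp [ 0.573 -0.199  0.09 ] rows needed 0.4
[-0.018, 0.001, 0.013, 0.002, 0.039, -0.002]
-- wp [ 0.571 -0.208  0.09 ] rows needed 0.4
[-0.034, 0.0, -0.013, -0.0, 0.007, -0.0]
```

{"op": "drive_tool", "data": {
  "rows": [
    [1,-0.004,0,0.003,0,0.01,0],
    [1,-0.008,0,0.007,0,0.02,0],
    [1,-0.013,0,0.01,0,0.035,0],
    [1,-0.018,0.001,0.013,0,0.046,0],
    [1,-0.018,0.001,0.013,0,0.046,0]
  ]
}}

```text
clock: 14.63
tool_pos: [0.5739, -0.1988, 0.091]
ee_rot: [0.769, 0.607, 0.159, -0.124]
ft_force: [-0.0, -0.1, -1.6]
opening: 0.0079
```

{"op": "drive_tool", "data": {
  "rows": [
    [1,-0.008,0,-0.003,0,0,0],
    [1,-0.016,0,-0.007,0,0,0],
    [1,-0.025,0,-0.01,0,0,0],
    [1,-0.033,0,-0.013,0,0,0],
    [1,-0.033,0,-0.013,0,0,0]
  ]
}}

```text
clock: 15.05
tool_pos: [0.5719, -0.2078, 0.091]
ee_rot: [0.769, 0.607, 0.159, -0.124]
ft_force: [0.5, -0.2, -3.1]
opening: 0.0078
```

```bash
python3 -c "
from h import *
est()
a,A=cloud('side');fitp(A,0,0,60,0);b,B=cloud('top');fitp(B,0,0,60,0)
plan([shelf(0,0,59,0)],scale=.6)"
```

```text
est shelf x 0.5 y 0.6 z 61.4 psi 0.1 f [ 0.5 -0.2 -3.1] o 0.0078 t 15.05
n 600 face at up=9.0 (8) psi 0.63 al ends [-98.  -97.1  33.9  35.2] x [-34.  -32.3  62.4  63.2]
n 1658 face at up=9.6 (8) psi 0.63 al ends [-81.3 -79.   66.5  68.7] x [-54.4 -53.   61.   61.6]
-- wp [ 0.571 -0.208  0.089] rows needed 0.1
[-0.007, -0.002, 0.007, 0.004, 0.002, -0.001]
```

{"op": "drive_tool", "data": {
  "rows": [
    [1,-0.003,0,0.003,0,0.01,0],
    [1,-0.005,0,0.006,0,0.013,0],
    [1,-0.006,0,0.009,0,0.013,0],
    [1,-0.006,0,0.009,0,0.013,0]
  ]
}}

```text
clock: 15.48
tool_pos: [0.5718, -0.2078, 0.0882]
ee_rot: [0.768, 0.606, 0.163, -0.127]
ft_force: [0.4, 0.4, -2.5]
opening: 0.0081
```

{"op": "drive_tool", "data": {
  "rows": [
    [1,-0.0008,0,0.002,0,0,0],
    [1,-0.0008,0,0.002,0,0,0],
    [1,-0.0008,0,0.002,0,0,0]
  ]
}}

```text
clock: 15.73
tool_pos: [0.5718, -0.2078, 0.0881]
ee_rot: [0.768, 0.606, 0.163, -0.127]
ft_force: [-2.8, -0.1, 0.5]
opening: 0.0078
```

```bash
python3 -c "
from h import *
est()
a,A=cloud('side');fitp(A,0,0,60,0);b,B=cloud('top');fitp(B,0,0,60,0)"
```

```text
est shelf x 0.5 y 0.9 z 58.4 psi -0.5 f [-2.8 -0.1  0.5] o 0.0078 t 15.73
n 548 face at up=6.0 (8) psi -0.05 al ends [-98.7 -97.5  32.4  33.7] x [-30.9 -30.   62.8  63.6]
n 1642 face at up=6.5 (8) psi 0.16 al ends [-81.6 -79.1  65.7  68.3] x [-54.3 -52.9  61.   61.5]
```

It is in contact (weight carried), level, and the end sits at y ≈ -81.5. I'll release and withdraw along the tool axis.

{"op": "drive_tool", "data": {
  "rows": [
    [0.6,0,0,0,0,0,0],
    [0.4,0,0,0,0,0,0],
    [0.3,0,0,0,0,0,0],
    [0.3,0,0,0,0,0,0]
  ]
}}

```text
clock: 16.17
tool_pos: [0.572, -0.2077, 0.0879]
ee_rot: [0.768, 0.606, 0.163, -0.127]
ft_force: [0.3, -0.6, -0.1]
opening: 0.0297
```

{"op": "drive_tool", "data": {
  "rows": [
    [0.3,0,0,-0.04,0,0,0],
    [0.3,0,0,-0.12,0,0,0],
    [0.3,0,0,-0.25,0,0,0],
    [0.3,0,0,-0.4,0,0,0],
    [0.3,0,0,-0.55,0,0,0]
  ]
}}

```text
clock: 16.58
tool_pos: [0.558, -0.2619, 0.2155]
ee_rot: [0.768, 0.606, 0.163, -0.127]
ft_force: [0.7, -1.1, -0.2]
opening: 0.0296
```

{"op": "drive_tool", "data": {
  "rows": [
    [0.3,-0.4,-0.5,-0.5,0,0,0],
    [0.3,-0.4,-0.5,-0.5,0,0,0],
    [0.3,-0.4,-0.5,-0.5,0,0,0],
    [0.3,-0.4,-0.5,-0.5,0,0,0],
    [0.3,-0.4,-0.5,-0.5,0,0,0]
  ]
}}

```text
clock: 17.0
tool_pos: [0.4017, -0.3716, 0.2893]
ee_rot: [0.768, 0.606, 0.163, -0.126]
ft_force: [0.1, -0.2, 0.4]
opening: 0.0301
```

```bash
python3 -c "
from h import *
st()
a,A=cloud('side');fitp(A,0,0,59,0);b,B=cloud('top');fitp(B,0,0,59,0)
for W in(A,B):
    q=(W-C)*1000;X=q@UX;Y=q@UY;Z=q[...,2]
    m=(abs(Y)<9)&(abs(X)<45)&(Z>98)&(Z<112);print('bar y',np.percentile(Y[m],[2,50,98]),'x',np.percentile(X[m],[1,99]),'z',np.percentile(Z[m],90),m.sum())
save(np.vstack([a[60:240,260:500],b[100:300,340:580]]),'p9.png',None,1.5)"
```

```text
t 17.0 p [ 0.4017 -0.3716  0.2893] z [ 0.097  0.391 -0.915] x [0.212 0.89  0.403] q [-0.92  0.38  0.36  1.81  0.32 -0.73] f [ 0.1 -0.2  0.4] o 0.0301
n 653 face at up=7.1 (8) psi -0.09 al ends [-98.8 -97.8  32.2  34.5] x [-31.1 -29.5  63.   63.6]
n 2238 face at up=7.5 (8) psi 0.12 al ends [-82.2 -80.6  62.4  68. ] x [-54.  -52.6  61.   61.5]
bar y [-2.6596156   3.52793255  6.89681289] x [-39.28823997  40.2356622 ] z 111.24695686099062 142
bar y [-3.7973189   2.22599982  5.84623704] x [-39.88095798  38.68207098] z 111.44504789622383 184
```

View pics/p9.png

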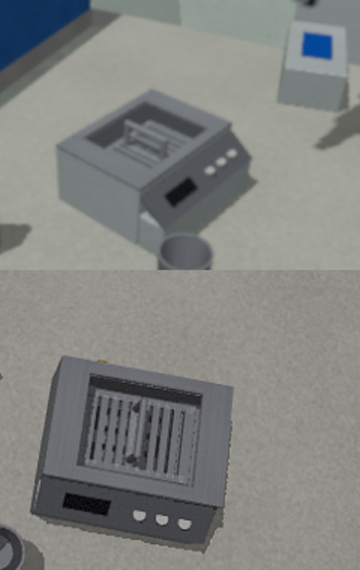

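The shelf lies flat in the tank, handle up, with the bar in the middle and the gripper clear. Both cameras put its middle 1–2 mm from the tank's. I'll hand it in.

```bash
python3 -c "
from cell import ctrl
print(ctrl.finish_job())"
```

```text
the job is handed in; nothing more can be done
None
```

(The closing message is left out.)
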